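# Face the jar's label out of the drawer, then shut it

## Robot

A 6-joint arm with a two-finger parallel gripper is mounted at the origin on the work surface. World frame = base frame: x ahead of the robot, y to its left, z up, the work surface at z = 0. Lengths are in m, angles in rad, forces in N, time in s.
With the tool pointing down it reaches from about 0.3 to 0.775 m from the base axis. Payload 14.6 kg.
Tool frame: the origin (TCP) lies at the very end of the fingers, on their centre line; the grasp point (between the pads) lies 19 mm behind it; z points along the fingers, y is the direction in which the jaws open and shut (so a half turn about z gives the same grasp; the last joint's range is limited). The gripper opens to 94 mm and grips with 3 to 60 N. Pads are 16 mm wide; open, the fingers measure 119 mm over their backs; the gripper's body (75 mm by 177 mm) begins 78 mm behind the grasp point.
Start: joints at [-0.067, 0.3, 1.521, -0, 1.321, -0.067], TCP at [0.55, -0, 0.205] pointing down, gripper open.
Joint ranges: [-3.03, 3.03], [-0.79, 2.21], [0.23, 2.52], [-1.04, 4.18], [0, 3.07], [-2.55, 2.55]. Speed limits (rad/s): [2.22, 2.22, 2.57, 3.14, 3.14, 3.14].

## Interface

Orientations are given as [roll, pitch, yaw] about the fixed x, y, z axes, in that order (R = Rz(yaw) Ry(pitch) Rx(roll)).
In Python, from station import ctrl, eyes gives the robot as it stands.
- The arm moves only by the tool jog_arm, never from a script. Its argument "moves" is a list of rows, each a list of 3 entries, a list of its own where there are three numbers: the shift along the world's x, y, z in mm, then the turn, a rotation vector about the world's x, y, z in units of 5 degrees (1.0 is 5 degrees), then the finger opening in mm, from 0 to 94. In form: [[[tx, ty, tz], [wx, wy, wz], jaw], ...]. A call has 1 to 5 rows; each row is the pose to reach, as a shift and turn from the pose commanded when the call began; what a row does not reach only later rows make up. A row lasts 1/12 s, in which the tool goes at most 41.7 mm and 7.16 degrees, less where a joint would pass 70% of its speed; a pose out of reach is approached as far as the arm can. A call with a gripper value outside its range is refused whole. The fingers move at their own pace and stop on an object; "squeeze" is the grip in N (left out, the last holds). Time passes only in rows, so rows that repeat a pose let the fingers close. It gives the time, the measured TCP pose, the force and the opening at its end, in the units of the state.
- ctrl.get_obs(): the state, without advancing time (a new reading comes with each control period).
- eyes.camera(name): name is "scene" or "side" or "wrist"; returns a dict with "frame" (480x640x3 uint8, red, green, blue), "vertical_fov" (degrees; the focal length in pixels is half the picture's height over the tangent of half this angle, whatever the lens; pixels are square), "cx", "cy" (the principal point, pixels), "eye" and "attitude" of the camera in the world; the wrist camera has in their place "hand_eye" (4x4, takes a point from camera to tool coordinates, whose origin is the TCP and whose axes are the flange's). Camera axes: x right, y down, z forward; pixel columns grow to the right and rows downward; lengths in m; the calibration is good to about 2 mm. A picture is of the moment at which its call begins: read the wrist's pose just before it. There is no depth.
- ctrl.hand_in(): hands the job in, once; it reports no verdict.
The state is a dict: "time_s": time; "qpos": joint angles; "joint_vel": joint speeds; "tau": joint torques, N m; "ee_pos": TCP position; "eef_rot": TCP orientation; "force": force on the tool from outside, world axes, zero at the start; "moment": the same for the moment, N m; "grip_width": finger opening in m.
Only numpy, scipy, OpenCV 4.12 (cv2) and the standard library are available. Lean on these libraries where they do the work, as an engineer would, in place of code of your own. Each camera call takes 0.05 s, during which the arm holds its last target.

## Task

The big amber jar stands on a swivel in the half-open counter drawer. With the drawer still out, gently roll the jar round by the edge of its lid with a fingertip until its paper label faces squarely towards the drawer's far end (away from the drawer's front board), then ease the drawer fully home. Don't press hard on the glass jar, don't slam the drawer, and leave the other things alone.

Things in the scene. Friction and masses are not known exactly. Their poses are not given: they have to be found in the camera images.
- jar: amber glass jar, 96 mm across, with a smooth steel lid 92 mm across, 16 mm thick; 122 mm from underside to the lid's middle; 0.4 to 0.8 kg. Origin: centre of its underside; z along its axis; x points out through the middle of its label. It cannot be lifted off; it turns either way without stops about its axis, resists with about 0.13 N m and stays where left. Over 16 N is too hard for it.
- jar_label (a point): middle of the paper label's face (62 mm high, 72 degrees of the jar's side), 48 mm from the jar's axis, 50 mm above its underside. A paper seal strip, 14 mm wide, runs from the middle of the lid over its edge down to the label, showing the label's side from above too.
- jar_lid (a point): centre of the lid's top, on the jar's axis. The lid is screwed on crooked: its edge stands up to 4 mm above or below its middle, and where is not given, so feel for it. A closed fingertip pressed down on the lid about 37 mm from the axis with some 8 to 12 N and carried round in an arc takes the jar along; too light, it slips.
- swivel (a point): centre of the worn swivel plate under the jar, on its axis; moves with the drawer, does not turn with the jar. x points to the drawer's far end (the way the label must face), y across to the left, z along the jar's axis, which leans about 3 degrees, so a point of the lid's edge rises and falls by 2 mm as it turns. It gives about 1 mm per 15 N pressed down.
- tray (a joint): how far the drawer stands out, m: 0 = fully home against its stop, 0.08 to 0.11 at the start, 0.13 at most. It slides level, home along the swivel's x. It resists with about 5 N, more when pushed fast, and stays where left.
- tray_lip (a point): middle of the top edge of the drawer's front board on its outer face (towards the robot), 72 mm above the counter. Board: dark wood, 320 mm wide, 14 mm thick, face from 12 to 72 mm above the counter, no handle; push it on this face. The jar's axis is 145 mm behind it. x points the way the drawer goes home.
- station: the drawer's fixed oak frame on the counter, 290 mm deep, 350 mm wide, 60 mm high, open at the top and towards the robot. Origin: on the counter; x points the way the drawer goes home, y left. The drawer is 250 mm deep, its sides 44 mm high over the counter.
- cazuela: glazed blue earthenware cazuela, 170 mm wide, 55 mm high, two small lugs; a bystander. Origin: centre of its underside.
- paella_pan: small dark paella pan, 200 mm wide at the rim (250 mm over its two loop handles), 38 mm high; a bystander. Origin: centre of its underside.
- small_jar: small amber jar with a steel cap, 60 mm wide, 85 mm high, standing on the counter outside the drawer; a bystander. Origin: centre of its underside.
- pepper_mill: turned dark wood pepper mill, 54 mm wide, 155 mm high; a bystander. Origin: centre of its underside.
- salt_bowl: white salt bowl, 90 mm wide, 45 mm high; a bystander. Origin: centre of its underside.
- fish_slice: stainless fish slice, 190 mm long, up to 55 mm wide, under 8 mm thick, lying in the drawer's left compartment (seen from the robot); it rides along with the drawer. Origin: middle of its underside.
- wooden_spoon: wooden spoon, 186 mm long, up to 48 mm wide, 9 mm thick, lying in the drawer's right compartment; it rides along with the drawer. Origin: middle of its underside.

How it is judged:
By the outcome, as a careful person would: the job done as asked, in the order asked, and still so for the second after the job is handed in, with the robot touching nothing.
It also fails if it takes over 61 s, if anything falls off the work surface, if the arm or the gripper's body presses on something with over 40 N, if the wrist force passes 120 N, or if a joint passes its speed limit or range.

## Working session

There is one attempt and no reset: what is moved stays moved. The work goes in short steps, Python scripts to look and compute and a tool call to move; the robot and the scene stay as the last step left them, time stands still between calls to the robot, and variables do not carry over. Pictures are saved under pics/ and viewed, and the job is handed in when it is done.

Besides the shell and the picture viewer there is one more tool, called after "Call:" in YAML: its name, and indented under it one key for each argument. jog_arm: Moves the arm, as the interface text tells. Its arguments: {"type":"object","properties":{"moves":{"type":"array","items":{"type":"array"}},"squeeze":{"type":"number"}},"required":["moves"]}

```bash
ls; mkdir -p pics; cat > h.py <<'E'
import numpy as np, cv2
from scipy.spatial.transform import Rotation as R
from station import ctrl, eyes
def snap(name,fn):
    o=ctrl.get_obs(); c=eyes.camera(name); cv2.imwrite('pics/'+fn,cv2.cvtColor(c['frame'],cv2.COLOR_RGB2BGR)); return c,o
E
python3 - <<'E'
from h import *
o=ctrl.get_obs(); print(o)
for n in ('scene','side','wrist'):
    c,o=snap(n,n+'0.png'); print(n,{k:v for k,v in c.items() if k!='frame'})
E
```

```text
pics
{'time_s': 0.0, 'qpos': array([-6.66272374e-02,  3.00480702e-01,  1.52156792e+00, -5.91163723e-06,
        1.32071122e+00, -6.66227110e-02]), 'joint_vel': array([-0.00014059, -0.00044285, -0.00235471, -0.0008523 , -0.00020911,
       -0.0012284 ]), 'tau': array([-1.53750298e-03, -5.31805658e+01, -3.52735734e+01,  7.07558286e-02,
        2.43994006e-02, -4.79655944e-05]), 'ee_pos': array([ 5.49739074e-01, -2.05704804e-06,  2.04886635e-01]), 'eef_rot': array([-3.14042768e+00, -7.19902596e-05,  1.57079322e+00]), 'force': array([-0.40174658, -0.5964558 ,  0.45703547]), 'moment': array([0.03512819, 0.01328371, 0.00180318]), 'grip_width': 0.0939266773330285}
scene {'vertical_fov': 52.690088167754965, 'cx': 317.8373009138778, 'cy': 242.54231018988168, 'eye': array([1.36871716, 0.19657682, 1.03381568]), 'attitude': array([-2.44270172, -0.01389703,  1.776172  ])}
side {'vertical_fov': 43.19071743668484, 'cx': 317.9324209553752, 'cy': 239.55968856019274, 'eye': array([-0.32562217,  1.07498221,  1.30171099]), 'attitude': array([-2.29189017,  0.01957154, -2.44308264])}
wrist {'vertical_fov': 61.37058914507264, 'cx': 320.74913330963557, 'cy': 243.67676170033238, 'hand_eye': array([[ 1.42477512e-04, -9.70245917e-01, -2.42121542e-01,
         7.01392541e-02],
       [ 9.99999782e-01, -1.76845519e-05,  6.59321116e-04,
         1.35193816e-04],
       [-6.43985431e-04, -2.42121583e-01,  9.70245703e-01,
        -1.78670108e-01],
       [ 0.00000000e+00,  0.00000000e+00,  0.00000000e+00,
         1.00000000e+00]])}
```

View pics/scene0.png

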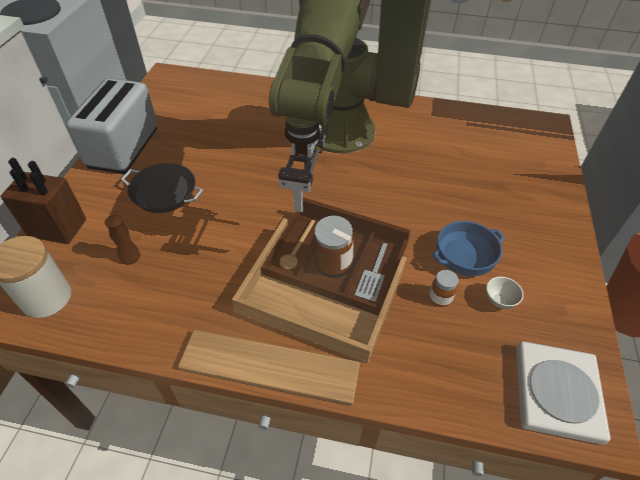

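View pics/side0.png

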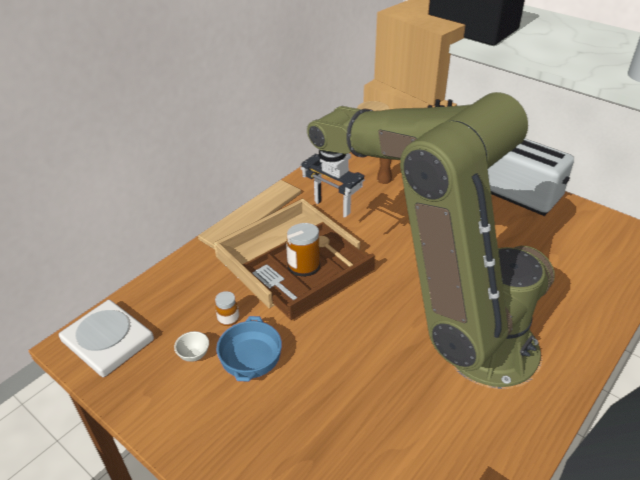

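View pics/wrist0.png

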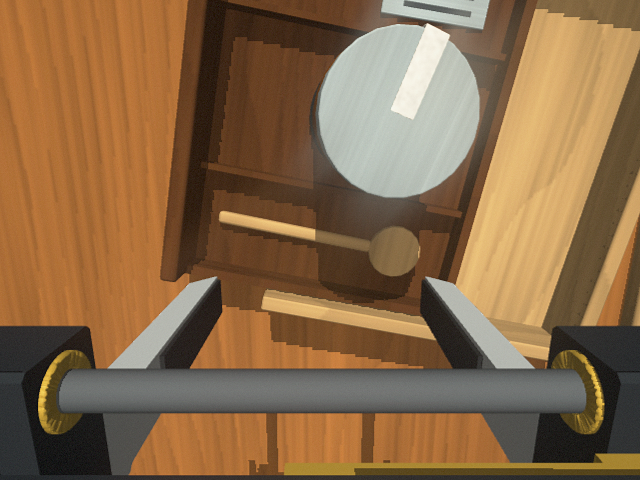

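The wrist picture shows the lid centred at about (398,112). The seal strip points up and slightly right to (437,30), which is world +y. The dark front board runs (205,0)-(170,280). Image right is world +x and up is world +y. I'll shift so the wrist sees the whole drawer.

Call:
jog_arm:
  moves:
    - [[0,25,25],[0,0,0],0]
    - [[0,50,50],[0,0,0],0]
    - [[0,75,60],[0,0,0],0]
    - [[0,80,60],[0,0,0],0]
    - [[0,80,60],[0,0,0],0]

```text
time_s: 0.57
ee_pos: [0.5499, 0.0811, 0.2653]
eef_rot: [3.141, -0.0, 1.573]
force: [-0.3, -1.0, -0.7]
grip_width: 0.064
```

```bash
python3 - <<'E'
from h import *
c,o=snap('wrist','w1.png'); print(o['ee_pos'],o['eef_rot'],o['force'],o['time_s'])
E
```

```text
[0.54987324 0.08108307 0.2652642 ] [ 3.14147476e+00 -4.01122712e-07  1.57290839e+00] [-0.2827486  -0.96742484 -0.73051992] 0.5667
```

View pics/w1.png

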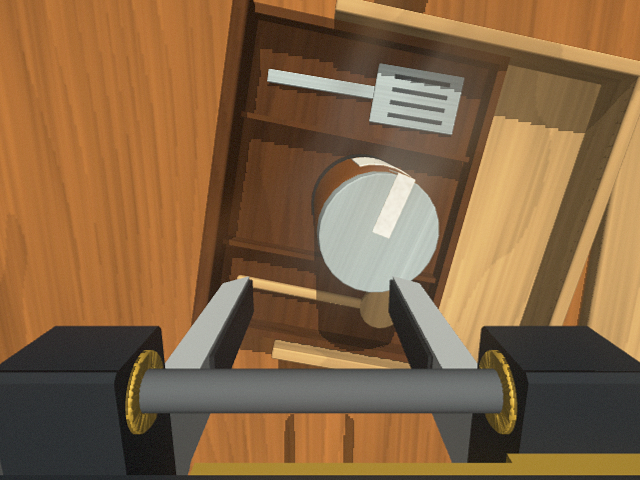

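The lid is about 120 px across, centred near (379,231), with the strip running from (383,236) to (406,178). The front board is at left, (250,0)-(195,330). Next I'll measure these.

```bash
cat >> h.py <<'E'
def cam(c,o=None):
    f=240/np.tan(np.radians(c['vertical_fov'])/2)
    if 'hand_eye' in c:
        T=np.eye(4);T[:3,:3]=R.from_euler('xyz',o['eef_rot']).as_matrix();T[:3,3]=o['ee_pos']; T=T@c['hand_eye']
        return f,c['cx'],c['cy'],T[:3,:3],T[:3,3]
    return f,c['cx'],c['cy'],R.from_euler('xyz',c['attitude']).as_matrix(),np.array(c['eye'])
def ray(k,u,v):
    f,cx,cy,Rm,t=k; d=Rm@np.array([(u-cx)/f,(v-cy)/f,1.]); return t,d
def onz(k,u,v,z):
    t,d=ray(k,u,v); return t+d*(z-t[2])/d[2]
def proj(k,p):
    f,cx,cy,Rm,t=k; q=Rm.T@(np.array(p)-t); return np.array([cx+f*q[0]/q[2],cy+f*q[1]/q[2]])
def tri(*rs):
    A=np.zeros((3,3));b=np.zeros(3)
    for t,d in rs:
        d=d/np.linalg.norm(d);P=np.eye(3)-np.outer(d,d);A+=P;b+=P@t
    p=np.linalg.solve(A,b); return p,[np.linalg.norm(np.cross(p-t,d/np.linalg.norm(d))) for t,d in rs]
E
python3 - <<'E'
from h import *
import pickle
D={}
for n in('scene','side','wrist'):
    c,o=snap(n,n+'1.png'); D[n]=(c,o)
pickle.dump(D,open('d1.pkl','wb'))
def up(fr,x0,y0,x1,y1,s,fn): cv2.imwrite('pics/'+fn,cv2.resize(cv2.cvtColor(fr[y0:y1,x0:x1],cv2.COLOR_RGB2BGR),None,fx=s,fy=s,interpolation=cv2.INTER_CUBIC))
up(D['wrist'][0]['frame'],180,0,560,280,2,'w1z.png')
up(D['scene'][0]['frame'],220,180,420,330,4,'s1z.png')
up(D['side'][0]['frame'],200,190,400,330,4,'d1z.png')
E
```

```text
(no output)
```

View pics/w1z.png

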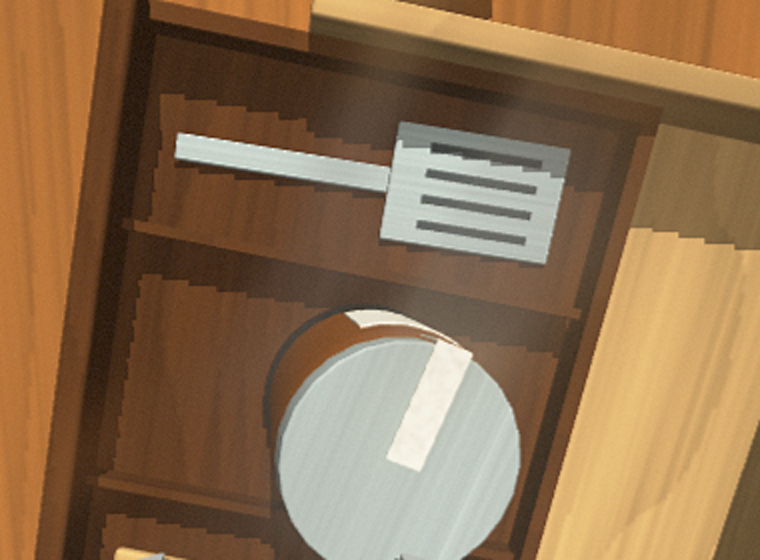

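View pics/s1z.png

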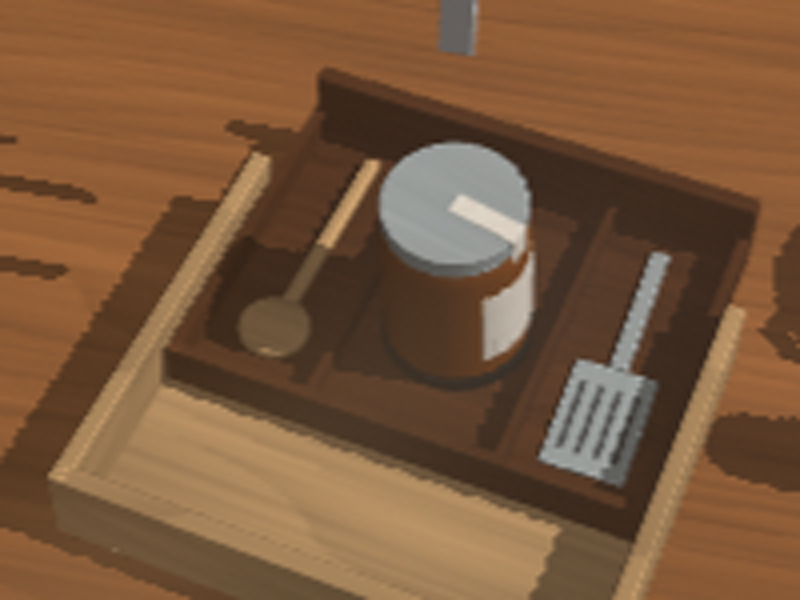

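View pics/d1z.png

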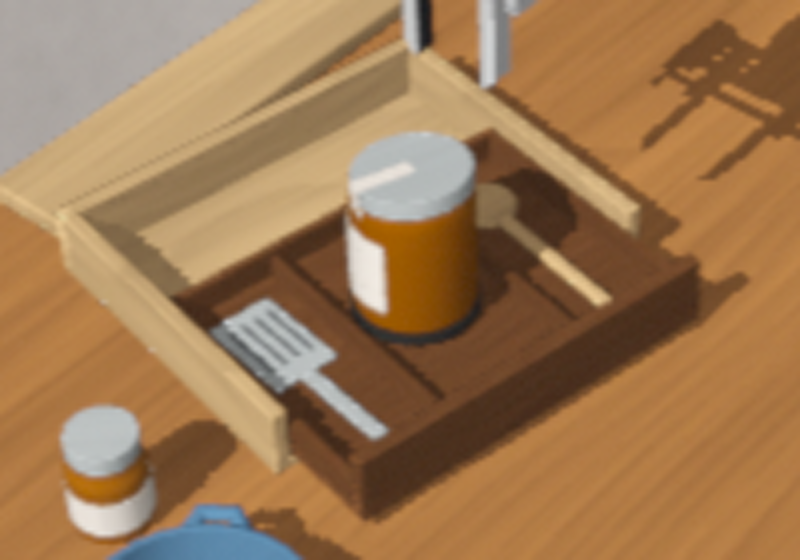

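```bash
python3 - <<'E'
from h import *
import pickle
D=pickle.load(open('d1.pkl','rb'))
K={n:cam(*D[n]) for n in D}
w=K['wrist']
def W(a):return (180+a[0]/2,a[1]/2)
def S(a):return (220+a[0]/4,180+a[1]/4)
def Sd(a):return (200+a[0]/4,190+a[1]/4)
def ang(k,a,b,z):
    p=onz(k,*a,z);q=onz(k,*b,z);d=q-p;return np.degrees(np.arctan2(d[1],d[0])),np.linalg.norm(d)
print('divider',ang(w,W((130,222)),W((580,318)),.03))
print('oak edge',ang(w,W((315,2)),W((760,78)),.06))
print('board outer',ang(w,W((37,560)),W((107,0)),.072))
print('back edge',ang(w,W((510,555)),W((660,108)),.044))
print('scene oak R',ang(K['scene'],S((250,155)),S((52,475)),.06))
print('scene board top',ang(K['scene'],S((325,68)),S((760,200)),.072))
print('side board top',ang(K['side'],Sd((697,262)),Sd((362,458)),.072))
for k,a,b in (('scene',S((325,68)),S((760,200))),('side',Sd((697,262)),Sd((362,458)))):
    print(onz(K[k],*a,.072),onz(K[k],*b,.072))
# lid masks
for n,seed in (('wrist',(350,240)),('scene',S((430,200))),('side',Sd((440,165)))):
    fr=cv2.GaussianBlur(D[n][0]['frame'],(3,3),0)
    hsv=cv2.cvtColor(fr,cv2.COLOR_RGB2HSV)
    m=((hsv[...,1]<60)&(hsv[...,2]>110)).astype(np.uint8)
    nn,l,st,ce=cv2.connectedComponentsWithStats(m); i=l[int(seed[1]),int(seed[0])]
    print(n,i,st[i],ce[i])
    cv2.imwrite(f'pics/m_{n}.png',(l==i)*255)
E
```

```text
divider (np.float64(-11.617105944461878), np.float64(0.22750976877758697))
oak edge (np.float64(-8.735213145230828), np.float64(0.19515229059881764))
board outer (np.float64(79.11436591769758), np.float64(0.24706470143813586))
back edge (np.float64(75.93405611060182), np.float64(0.22060691903234297))
scene oak R (np.float64(-10.260635496843213), np.float64(0.2818859696060087))
scene board top (np.float64(79.35240275148352), np.float64(0.315654123435645))
side board top (np.float64(78.4231328876434), np.float64(0.30987196728268507))
[ 0.42082142 -0.03489398  0.072     ] [0.47914415 0.27532527 0.072     ]
[ 0.41568855 -0.0309926   0.072     ] [0.47787441 0.27257545 0.072     ]
wrist 3 [  319   169   132   200 14217] [385.7140747  246.28458887]
scene 19 [315 216  38  32 948] [333.67088608 231.04957806]
side 19 [287 223  32  22 577] [302.27036395 233.44714038][ WARN:0@0.480] global loadsave.cpp:1063 imwrite_ Unsupported depth image for selected encoder is fallbacked to CV_8U.
```

```bash
python3 - <<'E'
from h import *
import pickle
D=pickle.load(open('d1.pkl','rb'))
K={n:cam(*D[n]) for n in D}
w=K['wrist']
m=cv2.imread('pics/m_wrist.png',0)
m[275:]=0
cs,_=cv2.findContours(m,cv2.RETR_EXTERNAL,cv2.CHAIN_APPROX_NONE)
c=max(cs,key=cv2.contourArea)[:,0,:].astype(float); c=c[(c[:,1]<270)]
# robust: circle at plane z, excluding label bits: iterate
for z in (.13,.14,.15,.16):
    P=np.array([onz(w,u,v,z)[:2] for u,v in c]); keep=np.ones(len(P),bool)
    for _ in range(15):
        A=np.c_[2*P[keep],np.ones(keep.sum())];s=np.linalg.lstsq(A,(P[keep]**2).sum(1),rcond=None)[0]
        r=np.sqrt(s[2]+s[0]**2+s[1]**2);e=np.abs(np.hypot(*(P-s[:2]).T)-r);keep=e<.0012
    print(z,s[:2],r,keep.sum(),len(P),proj(w,[*s[:2],z]))
def S(a):return (220+a[0]/4,180+a[1]/4)
def Sd(a):return (200+a[0]/4,190+a[1]/4)
uw=proj(w,[*s[:2],z])
p,e=tri(ray(w,*uw),ray(K['scene'],*S((454,206))),ray(K['side'],*Sd((412,167))));print(p,e)
# strip in wrist
z=p[2]
hsv=cv2.cvtColor(D['wrist'][0]['frame'],cv2.COLOR_RGB2HSV)[170:245,360:425]
mm=((hsv[...,2]>205)).astype(np.uint8)
n,l,st,ce=cv2.connectedComponentsWithStats(mm);print(st[1:])
i=1+np.argmax(st[1:,4]);ys,xs=np.nonzero(l==i)
pts=np.array([onz(w,x+360,y+170,z)[:2] for x,y in zip(xs,ys)])
rect=cv2.minAreaRect((pts*1000).astype(np.float32));print(rect)
d=pts.mean(0)-p[:2];print('strip from centre ang',np.degrees(np.arctan2(d[1],d[0])))
vx,vy,_,_=cv2.fitLine(pts.astype(np.float32),cv2.DIST_L2,0,1e-4,1e-4).ravel();print('line',np.degrees(np.arctan2(vy,vx)))
E
```

```text
0.13 [0.5955417  0.08217049] 0.04803092945089718 245 259 [378.60060803 230.05327599]
0.14 [0.59409363 0.08431507] 0.0464958940846553 245 259 [378.60060803 230.05327599]
0.15 [0.59264849 0.08647109] 0.04496208910780696 246 259 [378.60510358 230.03814124]
0.16 [0.59120282 0.08862675] 0.04342813366722078 247 259 [378.6091566  230.02245126]
[0.59304735 0.0857613  0.14709197] [np.float64(9.993224422725771e-05), np.float64(0.0011743193148117195), np.float64(0.0012695387054968655)]
[[  15    1    7    1    7]
 [  33    1    1    1    1]
 [  13    0   43   66 1275]
 [   0    2   14    5   19]
 [  63   17    2    3    4]
 [  61   22    1    2    2]
 [  59   26    2    2    3]
 [  58   29    1    2    2]
 [  57   32    1    1    1]
 [  55   34    2    1    2]
 [  53   36    4    5    7]
 [  63   41    1    1    1]
 [  50   42    3    7    8]
 [  36   49   15   26   52]
 [  64   50    1    1    1]
 [  12   53    1    1    1]
 [  53   53   12   22  110]
 [  53   54    1    1    1]
 [  50   56    3    2    3]
 [  51   59    1    1    1]
 [   9   62    1    1    1]
 [  49   62    1    2    2]
 [  46   67    1    2    2]
 [  50   66    1    1    1]
 [  33   69    1    1    1]
 [  43   71    3    4    5]]
((603.7730712890625, 106.66012573242188), (49.16181182861328, 15.823088645935059), 69.81575012207031)
strip from centre ang 62.432965452852365
line 68.190506
```

Call:
jog_arm:
  moves:
    - [[18,20,-20],[0,0,1],0]
    - [[36.6,41.4,-45],[0,0,2],0]
    - [[36.6,41.4,-70],[0,0,2],0]
    - [[36.6,41.4,-90],[0,0,2],0]
    - [[36.6,41.4,-90],[0,0,2],0]
  squeeze: 15

```text
time_s: 1.18
ee_pos: [0.5849, 0.1204, 0.1704]
eef_rot: [-3.134, -0.0, 1.745]
force: [0.4, 0.1, -0.6]
grip_width: 0.015
```

Call:
jog_arm:
  moves:
    - [[0,0,-2],[0,0,0],0]
    - [[0,0,-4],[0,0,0],0]
    - [[0,0,-6],[0,0,0],0]
    - [[0,0,-8],[0,0,0],0]
    - [[0,0,-8],[0,0,0],0]

```text
time_s: 1.6
ee_pos: [0.5867, 0.1212, 0.1679]
eef_rot: [3.141, 0.0, 1.745]
force: [0.0, -0.9, -0.1]
grip_width: 0.0007
```

```bash
python3 - <<'E'
from h import *
c,o=snap('wrist','w2.png'); print(o)
E
```

```text
{'time_s': 1.6, 'qpos': array([ 1.42656252e-01,  4.39340888e-01,  1.42010552e+00,  1.31878161e-05,
        1.28137688e+00, -3.16191782e-02]), 'joint_vel': array([ 0.00198678, -0.00026761, -0.00104222, -0.00169277,  0.00582296,
        0.00027513]), 'tau': array([-8.52600136e-02, -6.09403539e+01, -3.51025486e+01,  6.98770978e-02,
       -7.08795455e-02, -1.11896748e-03]), 'ee_pos': array([0.58670427, 0.12124852, 0.16788718]), 'eef_rot': array([3.14082328e+00, 1.16866730e-05, 1.74506799e+00]), 'force': array([ 0.01106456, -0.91565598, -0.07062471]), 'moment': array([ 0.01102852, -0.01426425, -0.04419696]), 'grip_width': 0.0007464698414325659}
```

View pics/w2.png

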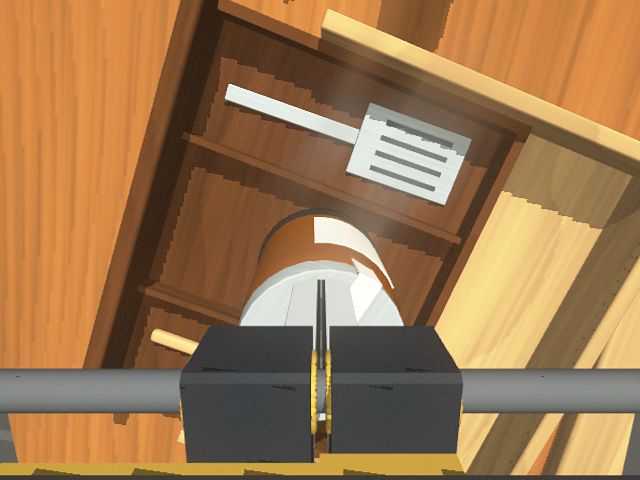

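The closed finger hovers over the far part of the lid, tip near (320,280), with the strip just right of it at (370,280). Now I'll feel down.

Call:
jog_arm:
  moves:
    - [[0,0,-3],[0,0,0],0]
    - [[0,0,-6],[0,0,0],0]
    - [[0,0,-9],[0,0,0],0]
    - [[0,0,-12],[0,0,0],0]
    - [[0,0,-12],[0,0,0],0]

```text
time_s: 2.07
ee_pos: [0.5863, 0.1214, 0.1546]
eef_rot: [-3.14, -0.0, 1.745]
force: [-1.3, 0.3, 0.6]
grip_width: 0.0007
```

Call:
jog_arm:
  moves:
    - [[0,0,-1],[0,0,0],0]
    - [[0,0,-2],[0,0,0],0]
    - [[0,0,-2],[0,0,0],0]

```text
time_s: 2.32
ee_pos: [0.5867, 0.1215, 0.1536]
eef_rot: [3.141, -0.0, 1.745]
force: [-0.4, 0.8, 2.3]
grip_width: 0.0001
```

Call:
jog_arm:
  moves:
    - [[0,0,-0.4],[0,0,0],0]
    - [[0,0,-0.4],[0,0,0],0]

```text
time_s: 2.48
ee_pos: [0.5867, 0.1215, 0.1534]
eef_rot: [3.141, -0.0, 1.745]
force: [-0.8, 0.2, 5.2]
grip_width: 0.0006
```

Call:
jog_arm:
  moves:
    - [[0,0,-0.3],[0,0,0],0]
    - [[0,0,-0.3],[0,0,0],0]

```text
time_s: 2.65
ee_pos: [0.5868, 0.1215, 0.1532]
eef_rot: [3.141, -0.0, 1.745]
force: [-1.8, 0.2, 5.9]
grip_width: 0.0006
```

Call:
jog_arm:
  moves:
    - [[0,0,-0.6],[0,0,0],0]
    - [[0,0,-0.6],[0,0,0],0]

```text
time_s: 2.82
ee_pos: [0.5868, 0.1216, 0.1529]
eef_rot: [3.14, -0.0, 1.745]
force: [-1.9, -0.1, 8.1]
grip_width: 0.0005
```

```bash
python3 - <<'E'
import numpy as np
r=np.array([-6.2,35.8])
p=r
for k in range(1,18):
    a=np.radians(-5*k);q=np.array([[np.cos(a),-np.sin(a)],[np.sin(a),np.cos(a)]])@r
    print(-5*k,(q-r).round(2),(q-p).round(2));p=q
E
```

```text
-5 [3.14 0.4 ] [3.14 0.4 ]
-10 [6.31 0.53] [3.17 0.13]
-15 [9.48 0.38] [ 3.17 -0.15]
-20 [12.62 -0.04] [ 3.14 -0.42]
-25 [15.71 -0.73] [ 3.09 -0.7 ]
-30 [18.73 -1.7 ] [ 3.02 -0.96]
-35 [21.66 -2.92] [ 2.92 -1.22]
-40 [24.46 -4.39] [ 2.81 -1.47]
-45 [27.13 -6.1 ] [ 2.67 -1.71]
-50 [29.64 -8.04] [ 2.51 -1.94]
-55 [ 31.97 -10.19] [ 2.33 -2.15]
-60 [ 34.1  -12.53] [ 2.13 -2.34]
-65 [ 36.03 -15.05] [ 1.92 -2.52]
-70 [ 37.72 -17.73] [ 1.69 -2.68]
-75 [ 39.18 -20.55] [ 1.45 -2.82]
-80 [ 40.38 -23.48] [ 1.2  -2.93]
-85 [ 41.32 -26.5 ] [ 0.94 -3.03]
```

Call:
jog_arm:
  moves:
    - [[0,0,-0.3],[0,0,0],0]
    - [[1.6,0.2,-0.3],[0,0,-0.5],0]
    - [[3.1,0.4,-0.3],[0,0,-1],0]
    - [[3.1,0.4,-0.3],[0,0,-1],0]

```text
time_s: 3.15
ee_pos: [0.59, 0.122, 0.1527]
eef_rot: [3.14, -0.0, 1.655]
force: [-2.5, 1.5, 8.9]
grip_width: 0.0002
```

Call:
jog_arm:
  moves:
    - [[1.6,0.1,-0.3],[0,0,-0.5],0]
    - [[3.2,0.1,-0.3],[0,0,-1],0]
    - [[3.2,0.1,-0.3],[0,0,-1],0]

```text
time_s: 3.4
ee_pos: [0.5933, 0.1222, 0.1526]
eef_rot: [3.14, -0.001, 1.568]
force: [-2.0, 1.9, 9.7]
grip_width: 0.0006
```

Call:
jog_arm:
  moves:
    - [[1.6,0,0],[0,0,-0.5],0]
    - [[3.2,-0.15,0],[0,0,-1],0]
    - [[3.2,-0.15,0],[0,0,-1],0]

```text
time_s: 3.65
ee_pos: [0.5965, 0.122, 0.1525]
eef_rot: [3.14, -0.001, 1.481]
force: [-1.9, 1.3, 10.3]
grip_width: 0.0005
```

```bash
python3 - <<'E'
from h import *
c,o=snap('wrist','w3.png'); print(o['force'],o['moment'])
E
```

```text
[-1.93223026  1.2551268  10.26817923] [ 0.39259822  0.40069051 -0.03618544]
```

View pics/w3.png

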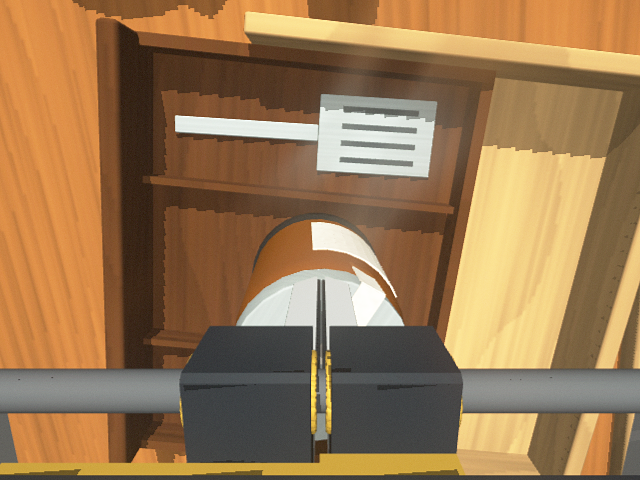

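The label stays at the same place, about (312,220), in the rotating camera, so the jar is turning with the finger without slipping. I'll continue the arc.

Call:
jog_arm:
  moves:
    - [[1.6,-0.2,0],[0,0,-0.5],0]
    - [[3.1,-0.4,0],[0,0,-1],0]
    - [[4.7,-0.75,0],[0,0,-1.5],0]
    - [[6.2,-1.1,0],[0,0,-2],0]
    - [[6.2,-1.1,0],[0,0,-2],0]

```text
time_s: 4.12
ee_pos: [0.6027, 0.121, 0.1524]
eef_rot: [3.141, -0.001, 1.306]
force: [-1.8, 2.7, 8.8]
grip_width: 0.0006
```

Call:
jog_arm:
  moves:
    - [[1.5,-0.5,0],[0,0,-0.5],0]
    - [[3.0,-1.0,0],[0,0,-1],0]
    - [[4.5,-1.6,0],[0,0,-1.5],0]
    - [[5.9,-2.2,0],[0,0,-2],0]
    - [[5.9,-2.2,0],[0,0,-2],0]

```text
time_s: 4.53
ee_pos: [0.6085, 0.1188, 0.1522]
eef_rot: [3.141, -0.001, 1.132]
force: [-0.3, 2.8, 7.8]
grip_width: 0.0007
```

Call:
jog_arm:
  moves:
    - [[0,0,-0.4],[0,0,0],0]
    - [[1.4,-0.7,-0.5],[0,0,-0.5],0]
    - [[2.8,-1.5,-0.5],[0,0,-1],0]
    - [[4.2,-2.3,-0.6],[0,0,-1.5],0]
    - [[5.5,-3.2,-0.6],[0,0,-2],0]

```text
time_s: 4.95
ee_pos: [0.6141, 0.1158, 0.1518]
eef_rot: [3.141, -0.002, 0.958]
force: [-1.2, 2.2, 7.8]
grip_width: 0.0006
```

Call:
jog_arm:
  moves:
    - [[1.3,-1.0,0],[0,0,-0.5],0]
    - [[2.5,-1.9,0],[0,0,-1],0]
    - [[3.7,-3.0,-0.1],[0,0,-1.5],0]
    - [[4.8,-4.1,-0.1],[0,0,-2],0]
    - [[4.8,-4.1,-0.1],[0,0,-2],0]

```text
time_s: 5.37
ee_pos: [0.6188, 0.1114, 0.1514]
eef_rot: [3.141, -0.001, 0.783]
force: [-0.5, 1.9, 6.5]
grip_width: 0.0005
```

```bash
python3 - <<'E'
from h import *
c,o=snap('wrist','w4.png'); print(o['force'],o['moment'],o['qpos'])
snap('scene','s4.png')
E
```

```text
[-0.49923081  1.87229651  6.5145117 ] [0.59733156 0.22030785 0.0444978 ] [1.19667890e-01 5.18998888e-01 1.34252749e+00 6.57307333e-04
 1.27899718e+00 9.07625494e-01]
```

View pics/w4.png

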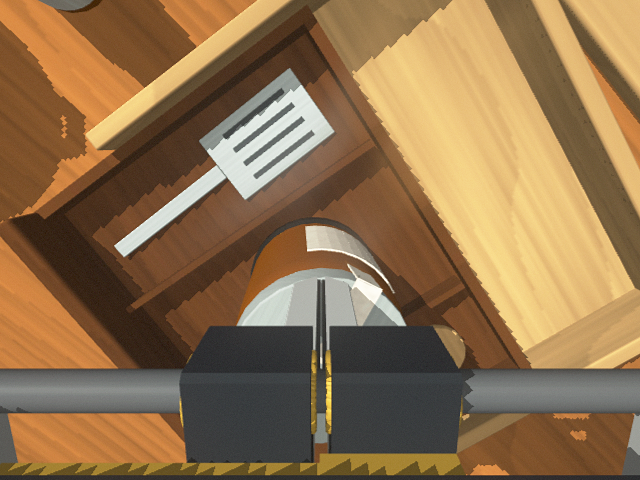

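Only a slight slip after 55° (label edge 312→307). I'll press a little more and carry on about 20°.

Call:
jog_arm:
  moves:
    - [[0,0,-0.7],[0,0,0],0]
    - [[1.1,-1.1,-0.7],[0,0,-0.5],0]
    - [[2.1,-2.3,-0.8],[0,0,-1],0]
    - [[3.1,-3.5,-0.9],[0,0,-1.5],0]
    - [[4.0,-4.8,-1.0],[0,0,-2],0]

```text
time_s: 5.88
ee_pos: [0.623, 0.1069, 0.1509]
eef_rot: [3.141, -0.002, 0.609]
force: [-0.0, 3.5, 8.9]
grip_width: 0.0002
```

Call:
jog_arm:
  moves:
    - [[0.9,-1.3,-0.1],[0,0,-0.5],0]
    - [[1.7,-2.7,-0.2],[0,0,-1],0]
    - [[2.4,-4.0,-0.2],[0,0,-1.5],0]
    - [[3.1,-5.4,-0.3],[0,0,-2],0]
    - [[3.1,-5.4,-0.3],[0,0,-2],0]

```text
time_s: 6.3
ee_pos: [0.626, 0.1011, 0.1503]
eef_rot: [-3.142, -0.002, 0.433]
force: [0.2, 1.8, 7.7]
grip_width: 0.0005
```

Call:
jog_arm:
  moves:
    - [[0,0,10],[0,0,0],0]
    - [[0,0,40],[0,0,0],0]
    - [[-30,-15,70],[0,0,0],0]
    - [[-60,-30,100],[0,0,0],0]
    - [[-87,-40,115],[0,0,0],0]

```text
time_s: 6.72
ee_pos: [0.5379, 0.0603, 0.2667]
eef_rot: [3.141, -0.001, 0.437]
force: [0.2, -1.3, 0.7]
grip_width: 0.0003
```

Call:
jog_arm:
  moves:
    - [[0,0,0],[0,0,0],0]
    - [[0,0,0],[0,0,0],0]
    - [[0,0,0],[0,0,0],0]

```text
time_s: 6.97
ee_pos: [0.5388, 0.061, 0.2643]
eef_rot: [-3.142, 0.0, 0.436]
force: [-0.2, -0.6, -0.9]
grip_width: 0.0002
```

```bash
python3 - <<'E'
from h import *
import pickle
D={}
for n in('scene','side','wrist'):
    c,o=snap(n,n+'5.png'); D[n]=(c,o)
pickle.dump(D,open('d5.pkl','wb'));print(o)
def up(fr,x0,y0,x1,y1,s,fn): cv2.imwrite('pics/'+fn,cv2.resize(cv2.cvtColor(fr[y0:y1,x0:x1],cv2.COLOR_RGB2BGR),None,fx=s,fy=s,interpolation=cv2.INTER_CUBIC))
up(D['scene'][0]['frame'],220,180,420,330,4,'s5z.png')
E
```

```text
{'time_s': 7.0667, 'qpos': array([ 4.55045613e-02,  2.45986215e-01,  1.45509756e+00, -6.82055758e-06,
        1.44259259e+00,  1.17966268e+00]), 'joint_vel': array([ 0.0008145 ,  0.00616074, -0.00060809, -0.00025707,  0.00038392,
       -0.00021048]), 'tau': array([-1.62191559e-01, -5.28507221e+01, -3.68998611e+01,  3.71801876e-02,
       -4.27734351e-02, -1.96523924e-04]), 'ee_pos': array([0.53890288, 0.06117557, 0.26330399]), 'eef_rot': array([-3.14080452e+00,  1.92891911e-03,  4.36639843e-01]), 'force': array([ 0.97339268,  0.0548575 , -0.26972384]), 'moment': array([ 0.00175986,  0.06099185, -0.01887887]), 'grip_width': 0.00037744272898961777}
```

View pics/wrist5.png

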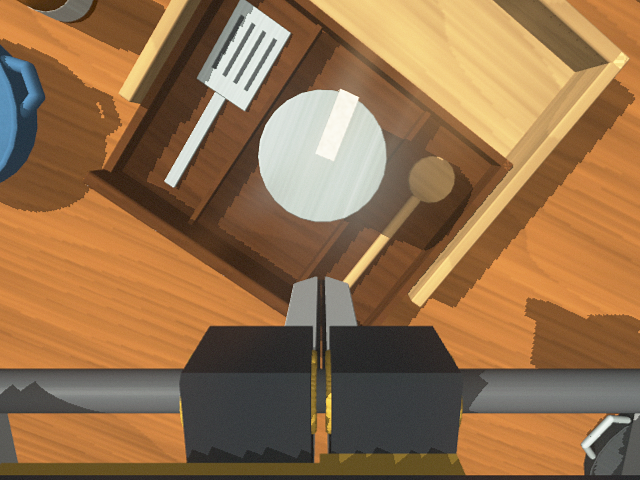

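View pics/s5z.png

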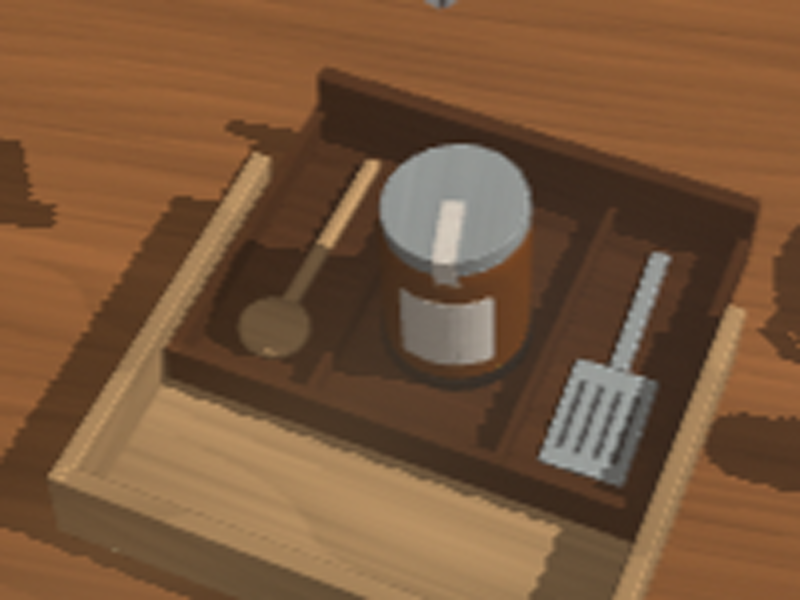

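The strip now runs (326,157)→(348,93) and the divider (195,222)→(325,32), so roughly 15° are left to turn. I'll measure that.

```bash
cat > meas.py <<'E'
from h import *
import pickle,sys
def measure(c,o,roi,dbg):
    w=cam(c,o); fr=cv2.GaussianBlur(c['frame'],(3,3),0); hsv=cv2.cvtColor(fr,cv2.COLOR_RGB2HSV)
    x0,y0,x1,y1=roi; z=.148
    m=((hsv[...,1]<60)&(hsv[...,2]>120)).astype(np.uint8); mm=np.zeros_like(m); mm[y0:y1,x0:x1]=m[y0:y1,x0:x1]
    cs,_=cv2.findContours(mm,cv2.RETR_EXTERNAL,cv2.CHAIN_APPROX_NONE); k=max(cs,key=cv2.contourArea)[:,0].astype(float)
    P=np.array([onz(w,u,v,z)[:2] for u,v in k]);keep=np.ones(len(P),bool)
    for _ in range(15):
        A=np.c_[2*P[keep],np.ones(keep.sum())];s=np.linalg.lstsq(A,(P[keep]**2).sum(1),rcond=None)[0]
        r=np.sqrt(s[2]+s[0]**2+s[1]**2);e=np.abs(np.hypot(*(P-s[:2]).T)-r);keep=e<.0012
    print('lid',s[:2],r,keep.sum(),len(P))
    # strip: brighter, warmer than lid
    sub=c['frame'].astype(int); warm=(sub[...,0]-sub[...,2]>2)&(sub[...,0]>195)
    mm=np.zeros(m.shape,np.uint8); mm[y0:y1,x0:x1]=warm[y0:y1,x0:x1]
    yy,xx=np.nonzero(mm); G=np.array([onz(w,x,y,z)[:2] for x,y in zip(xx,yy)]); inn=np.hypot(*(G-s[:2]).T)<r-.001
    mk=np.zeros(m.shape,np.uint8); mk[yy[inn],xx[inn]]=1; mk=cv2.morphologyEx(mk,cv2.MORPH_OPEN,np.ones((3,3)))
    n,l,st,ce=cv2.connectedComponentsWithStats(mk); i=1+np.argmax(st[1:,4]); yy,xx=np.nonzero(l==i)
    G=np.array([onz(w,x,y,z)[:2] for x,y in zip(xx,yy)]); G=G[np.hypot(*(G-s[:2]).T)<r-.004]
    vx,vy,_,_=cv2.fitLine(G.astype(np.float32),cv2.DIST_L2,0,1e-4,1e-4).ravel()
    d=G.mean(0)-s[:2]
    rect=cv2.minAreaRect((G*1000).astype(np.float32))
    print('strip line',np.degrees(np.arctan2(vy,vx)),'from centre',np.degrees(np.arctan2(d[1],d[0])),rect)
    im=cv2.cvtColor(c['frame'],cv2.COLOR_RGB2BGR); im[l==i]=(0,0,255)
    for u,v in k.astype(int): im[v,u]=(0,255,0)
    cv2.imwrite('pics/'+dbg,im[max(0,y0-20):y1+20,x0-20:x1+20])
    return w,s
E
python3 - <<'E'
from meas import *
D=pickle.load(open('d5.pkl','rb')); c,o=D['wrist']
w,s=measure(c,o,(255,80,392,228),'dbg5.png')
def up(fr,x0,y0,x1,y1,s,fn): cv2.imwrite('pics/'+fn,cv2.resize(cv2.cvtColor(fr[y0:y1,x0:x1],cv2.COLOR_RGB2BGR),None,fx=s,fy=s,interpolation=cv2.INTER_CUBIC))
up(c['frame'],80,0,520,320,1.8,'w5z.png')
im=cv2.imread('pics/dbg5.png');cv2.imwrite('pics/dbg5.png',cv2.resize(im,None,fx=3,fy=3))
E
```

```text
lid [0.59332109 0.08545182] 0.04581650776908281 354 374
strip line -12.260909 from centre -6.563252798022073 ((614.3788452148438, 86.3311996459961), (34.16843795776367, 46.22993087768555), 64.8323745727539)
```

View pics/dbg5.png

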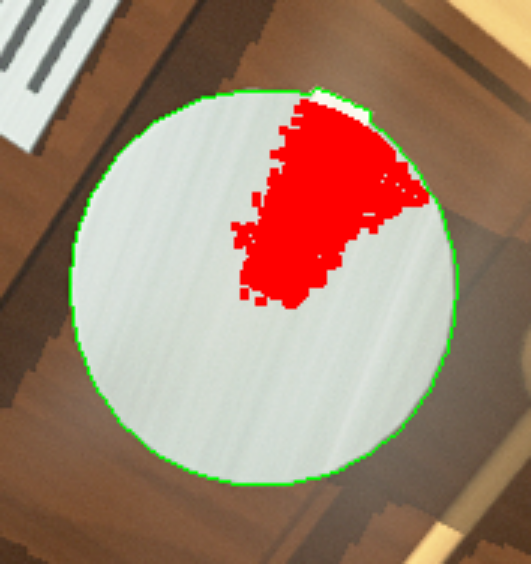

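View pics/w5z.png

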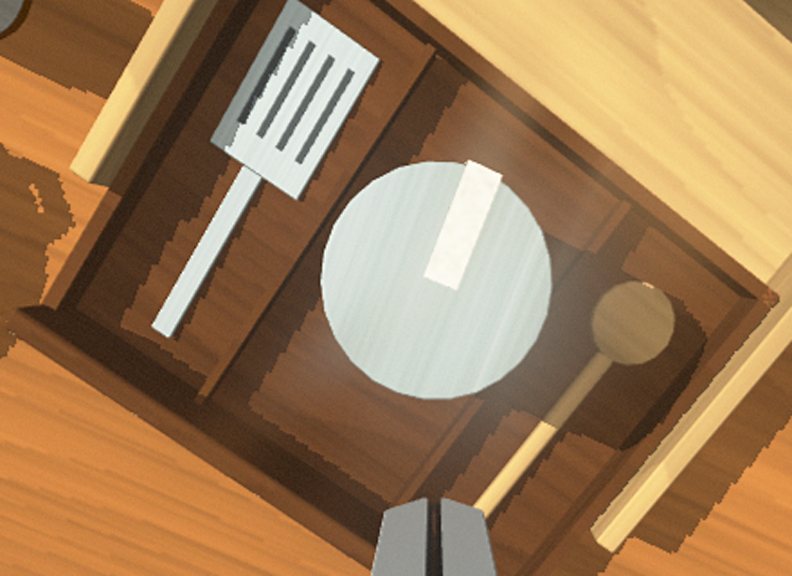

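```bash
python3 - <<'E'
from meas import *
D=pickle.load(open('d5.pkl','rb')); w=cam(*D['wrist']); sc=cam(*D['scene'])
W=lambda a:(80+a[0]/1.8,a[1]/1.8); S=lambda a:(220+a[0]/4,180+a[1]/4)
def ang(k,a,b,z):
    d=onz(k,*b,z)-onz(k,*a,z);return np.degrees(np.arctan2(d[1],d[0])).round(2),np.linalg.norm(d).round(4)
print('strip L',ang(w,W((423,276)),W((470,160)),.148),'R',ang(w,W((457,290)),W((502,173)),.148))
print('corners',[onz(w,*W(p),.148).round(4) for p in((470,160),(502,173),(457,290),(423,276))])
print('div',ang(w,W((200,388)),W((428,45)),.03),'div2',ang(w,W((395,500)),W((628,203)),.03))
print('board',ang(w,W((355,570)),W((20,305)),.072),'back',ang(w,W((772,293)),W((400,0)),.044))
print('oakR in',ang(w,W((593,530)),W((790,255)),.06),'oakL',ang(w,W((72,167)),W((160,0)),.06))
# label on cylinder
for ax0 in ((.593,.0855),(.590,.093),(.5915,.089)):
    out=[]
    for a in ((401,325),(494,330)):
        t,d=ray(sc,*S(a)); p=t[:2]-np.array(ax0);q=d[:2]
        A=q@q;B=2*p@q;C=p@p-.048**2; u=(-B-np.sqrt(B*B-4*A*C))/2/A; h=t+u*d;out.append((np.degrees(np.arctan2(h[1]-ax0[1],h[0]-ax0[0])).round(1),h[2].round(3)))
    print(ax0,out,(out[0][0]+out[1][0])/2)
E
```

```text
strip L (np.float64(2.32), np.float64(0.0466)) R (np.float64(4.01), np.float64(0.0469))
corners [array([0.6407, 0.0934, 0.148 ]), array([0.6416, 0.0803, 0.148 ]), array([0.5949, 0.0771, 0.148 ]), array([0.5941, 0.0915, 0.148 ])]
div (np.float64(-11.26), np.float64(0.2214)) div2 (np.float64(-12.12), np.float64(0.2117))
board (np.float64(73.89), np.float64(0.2178)) back (np.float64(79.61), np.float64(0.2429))
oakR in (np.float64(-6.75), np.float64(0.1751)) oakL (np.float64(-9.19), np.float64(0.0894))
(0.593, 0.0855) [(np.float64(-27.1), np.float64(0.075)), (np.float64(47.8), np.float64(0.073))] 10.349999999999998
(0.59, 0.093) [(np.float64(-40.2), np.float64(0.063)), (np.float64(36.3), np.float64(0.077))] -1.9500000000000028
(0.5915, 0.089) [(np.float64(-32.9), np.float64(0.07)), (np.float64(42.2), np.float64(0.075))] 4.650000000000002
```

Call:
jog_arm:
  moves:
    - [[27,17,-20],[0,0,1.3],0]
    - [[54,34,-40],[0,0,2.6],0]
    - [[80.7,50.7,-60],[0,0,4],0]
    - [[80.7,50.7,-85],[0,0,4],0]
    - [[80.7,50.7,-100],[0,0,4],0]

```text
time_s: 7.53
ee_pos: [0.6192, 0.1127, 0.1594]
eef_rot: [-3.138, 0.004, 0.788]
force: [0.1, -0.1, -0.6]
grip_width: 0.0006
```

Call:
jog_arm:
  moves:
    - [[0,0,-3],[0,0,0],0]
    - [[0,0,-6],[0,0,0],0]
    - [[0,0,-8],[0,0,0],0]
    - [[0,0,-9],[0,0,0],0]
    - [[0,0,-9],[0,0,0],0]

```text
time_s: 7.95
ee_pos: [0.6196, 0.1116, 0.1565]
eef_rot: [3.141, -0.001, 0.785]
force: [0.6, 0.1, -0.3]
grip_width: 0.0004
```

Call:
jog_arm:
  moves:
    - [[0,0,-1],[0,0,0],0]
    - [[0,0,-2],[0,0,0],0]
    - [[0,0,-3],[0,0,0],0]
    - [[0,0,-3],[0,0,0],0]

```text
time_s: 8.28
ee_pos: [0.6194, 0.1116, 0.1527]
eef_rot: [3.141, -0.0, 0.785]
force: [0.7, 0.3, 0.8]
grip_width: 0.0007
```

Call:
jog_arm:
  moves:
    - [[0,0,-0.7],[0,0,0],0]
    - [[0,0,-0.7],[0,0,0],0]

```text
time_s: 8.45
ee_pos: [0.6195, 0.1117, 0.1523]
eef_rot: [3.141, -0.001, 0.785]
force: [-0.4, -0.1, 4.6]
grip_width: 0.0006
```

Call:
jog_arm:
  moves:
    - [[0,0,-0.6],[0,0,0],0]
    - [[0,0,-1.1],[0,0,0],0]
    - [[0,0,-1.1],[0,0,0],0]

```text
time_s: 8.7
ee_pos: [0.6197, 0.1118, 0.1518]
eef_rot: [3.141, -0.002, 0.785]
force: [-0.8, -0.1, 8.0]
grip_width: 0.0004
```

```bash
python3 - <<'E'
import numpy as np
r=np.array([26.2,26.2])
for k in range(1,8):
    a=np.radians(-2.5*k);q=np.array([[np.cos(a),-np.sin(a)],[np.sin(a),np.cos(a)]])@r
    print(-2.5*k,(q-r).round(2))
E
```

```text
-2.5 [ 1.12 -1.17]
-5.0 [ 2.18 -2.38]
-7.5 [ 3.2  -3.64]
-10.0 [ 4.15 -4.95]
-12.5 [ 5.05 -6.29]
-15.0 [ 5.89 -7.67]
-17.5 [ 6.67 -9.09]
```

Call:
jog_arm:
  moves:
    - [[0,0,-0.4],[0,0,0],0]
    - [[1.1,-1.2,-0.5],[0,0,-0.5],0]
    - [[2.2,-2.4,-0.6],[0,0,-1],0]
    - [[3.2,-3.6,-0.7],[0,0,-1.5],0]
    - [[4.2,-5.0,-0.8],[0,0,-2],0]

```text
time_s: 9.12
ee_pos: [0.624, 0.107, 0.1513]
eef_rot: [3.141, -0.002, 0.609]
force: [-1.6, 2.3, 11.2]
grip_width: 0.0003
```

Call:
jog_arm:
  moves:
    - [[0.9,-1.35,-0.1],[0,0,-0.5],0]
    - [[1.8,-2.7,-0.2],[0,0,-1],0]
    - [[1.8,-2.7,-0.2],[0,0,-1],0]

```text
time_s: 9.37
ee_pos: [0.6259, 0.1041, 0.1512]
eef_rot: [3.141, -0.002, 0.521]
force: [-1.3, 0.8, 10.9]
grip_width: 0.0008
```

Call:
jog_arm:
  moves:
    - [[0,0,10],[0,0,0],0]
    - [[0,0,40],[0,0,0],0]
    - [[-30,-15,70],[0,0,0],0]
    - [[-60,-30,100],[0,0,0],0]
    - [[-87,-43,115],[0,0,0],0]

```text
time_s: 9.78
ee_pos: [0.5375, 0.0606, 0.2668]
eef_rot: [3.141, -0.001, 0.524]
force: [0.6, -0.2, 1.6]
grip_width: 0.0008
```

Call:
jog_arm:
  moves:
    - [[0,0,0],[0,0,-1],0]
    - [[0,0,0],[0,0,-1],0]
    - [[0,0,0],[0,0,-1],0]

```text
time_s: 10.03
ee_pos: [0.5383, 0.0609, 0.2648]
eef_rot: [-3.142, 0.0, 0.438]
force: [0.5, 0.8, -0.3]
grip_width: 0.0005
```

```bash
python3 - <<'E'
from h import *
import pickle
D={}
for n in('scene','side','wrist'):
    c,o=snap(n,n+'6.png'); D[n]=(c,o)
pickle.dump(D,open('d6.pkl','wb'));print(o['ee_pos'],o['eef_rot'])
def up(fr,x0,y0,x1,y1,s,fn): cv2.imwrite('pics/'+fn,cv2.resize(cv2.cvtColor(fr[y0:y1,x0:x1],cv2.COLOR_RGB2BGR),None,fx=s,fy=s,interpolation=cv2.INTER_CUBIC))
up(D['scene'][0]['frame'],220,180,420,330,4,'s6z.png')
up(c['frame'],80,0,520,320,1.8,'w6z.png')
E
```

```text
[0.53847263 0.0611662  0.26372054] [-3.14088225e+00  1.74241499e-03  4.38837379e-01]
```

View pics/w6z.png

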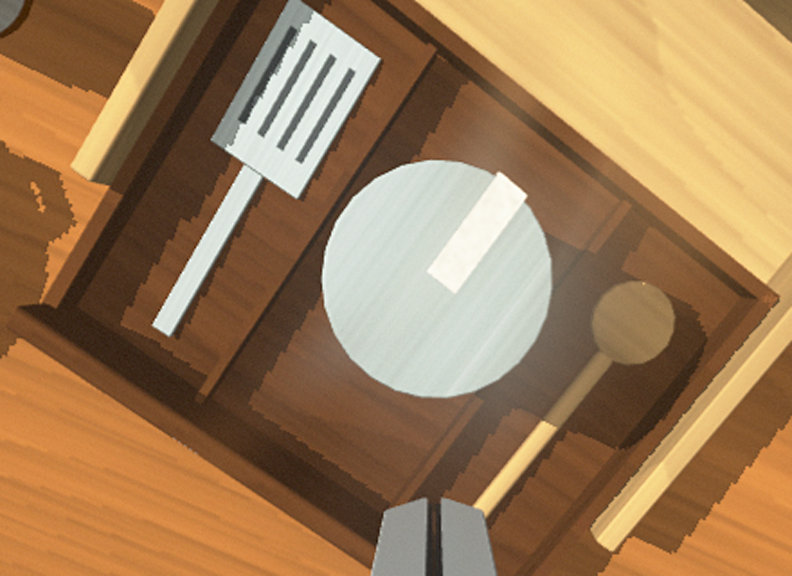

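View pics/s6z.png

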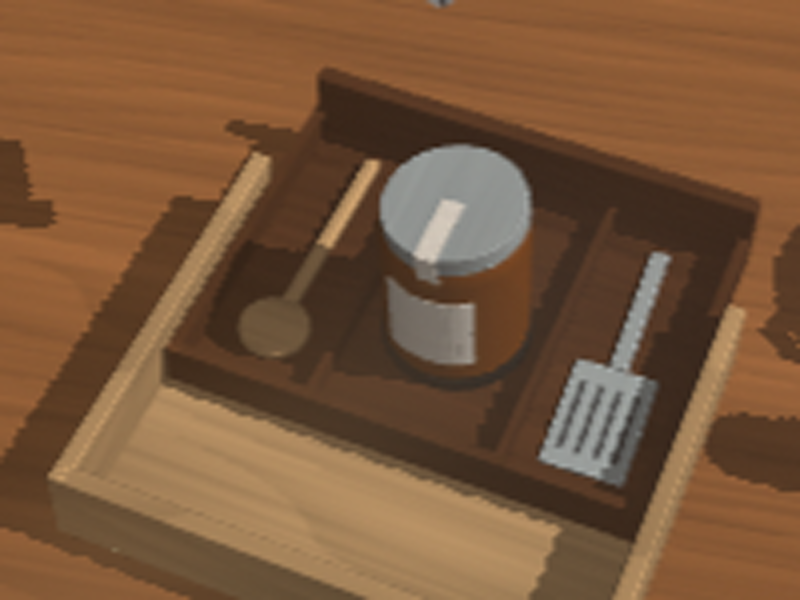

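```bash
python3 - <<'E'
from meas import *
D=pickle.load(open('d6.pkl','rb')); w=cam(*D['wrist']); sc=cam(*D['scene'])
W=lambda a:(80+a[0]/1.8,a[1]/1.8); S=lambda a:(220+a[0]/4,180+a[1]/4)
def ang(k,a,b,z):
    d=onz(k,*b,z)-onz(k,*a,z);return np.degrees(np.arctan2(d[1],d[0])).round(2),np.linalg.norm(d).round(4)
print('strip L',ang(w,W((428,271)),W((499,171)),.148),'R',ang(w,W((455,293)),W((527,194)),.148))
C=[onz(w,*W(p),.148).round(4) for p in((499,171),(527,194),(455,293),(428,271))];print(C)
w,s=measure(*D['wrist'],(255,80,392,228),'dbg6.png')
d=(C[0]+C[1])[:2]/2-s[:2];print('outer-centre',np.degrees(np.arctan2(d[1],d[0])))
W2=lambda a:W(a)
print('div',ang(w,W((200,388)),W((428,45)),.03),'div2',ang(w,W((395,500)),W((628,203)),.03),ang(w,W((206,400)),W((440,55)),.02))
print('slice',ang(w,W((165,335)),W((258,172)),.03))
for ax0 in ((.593,.0855),(.5915,.089)):
    out=[]
    for a in ((388,318),(475,333)):
        t,d=ray(sc,*S(a)); p=t[:2]-np.array(ax0);q=d[:2]
        A=q@q;B=2*p@q;Cc=p@p-.048**2; u=(-B-np.sqrt(max(0,B*B-4*A*Cc)))/2/A; h=t+u*d;out.append((np.degrees(np.arctan2(h[1]-ax0[1],h[0]-ax0[0])).round(1),h[2].round(3)))
    print(ax0,out,(out[0][0]+out[1][0])/2)
E
```

```text
strip L (np.float64(-10.99), np.float64(0.046)) R (np.float64(-11.11), np.float64(0.0463))
[array([0.6414, 0.0819, 0.148 ]), array([0.6385, 0.0684, 0.148 ]), array([0.593 , 0.0774, 0.148 ]), array([0.5962, 0.0907, 0.148 ])]
lid [0.59345695 0.08553784] 0.045780719000548635 356 374
strip line -8.5522 from centre -9.40652470757706 ((613.3199462890625, 82.53033447265625), (34.021060943603516, 43.288665771484375), 78.97306060791016)
outer-centre -12.594616712196016
div (np.float64(-11.13), np.float64(0.2217)) div2 (np.float64(-12.0), np.float64(0.2119)) (np.float64(-11.45), np.float64(0.231))
slice (np.float64(-8.39), np.float64(0.1041))
(0.593, 0.0855) [(np.float64(-40.9), np.float64(0.071)), (np.float64(31.1), np.float64(0.078))] -4.899999999999999
(0.5915, 0.089) [(np.float64(-48.9), np.float64(0.063)), (np.float64(26.4), np.float64(0.078))] -11.25
```

The strip now points at -11.1° and the drawer's home direction is about -11.3°, from the board and dividers. That's square. Next I'll go round in front of the board, tool x along the home direction.

Call:
jog_arm:
  moves:
    - [[-30,15,0],[0,0,-1.4],0]
    - [[-60,31,0],[0,0,-2.8],0]
    - [[-90,46,0],[0,0,-4.2],0]
    - [[-115,59,0],[0,0,-5.6],0]
    - [[-130,67,0],[0,0,-7.2],0]

```text
time_s: 10.6
ee_pos: [0.4065, 0.1291, 0.2642]
eef_rot: [3.141, 0.001, -0.181]
force: [-0.0, -0.6, -0.2]
grip_width: 0.0005
```

Call:
jog_arm:
  moves:
    - [[0,0,-30],[0,0,0],0]
    - [[0,0,-60],[0,0,0],0]
    - [[0,0,-90],[0,0,0],0]
    - [[0,0,-120],[0,0,0],0]
    - [[0,0,-140],[0,0,0],0]

```text
time_s: 11.02
ee_pos: [0.4073, 0.128, 0.1216]
eef_rot: [3.14, 0.003, -0.175]
force: [-0.5, -0.1, -0.2]
grip_width: 0.0002
```

```bash
python3 - <<'E'
from h import *
for n in ('side','wrist'):
  c,o=snap(n,n+'7.png')
print(o['ee_pos'],o['eef_rot'],o['qpos'])
E
```

```text
[0.40608042 0.12764741 0.1190429 ] [ 3.13858057  0.00724281 -0.175651  ] [2.18472110e-01 1.28411871e-01 1.94722128e+00 4.66266049e-08
 1.07380365e+00 1.96490851e+00]
```

View pics/wrist7.png

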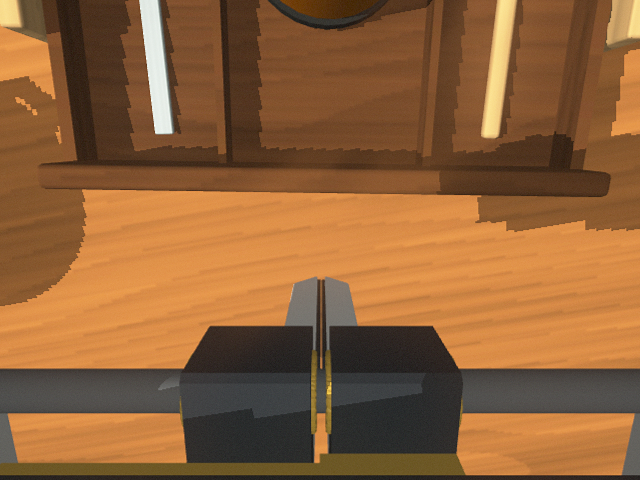

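View pics/side7.png

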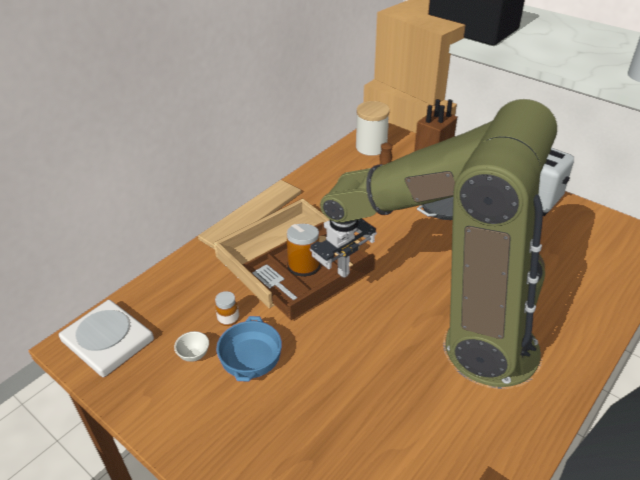

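The board spans (40,188)-(608,196), square to the tool to within 1°. The finger is centred in front of it.

```bash
python3 - <<'E'
from h import *
c,o=snap('wrist','w8.png'); w=cam(c,o); print(o['ee_pos'],o['eef_rot'])
fr=c['frame'].astype(int)
# lower edge per column: last dark->bright transition
pts=[]
for u in list(range(60,440,10)):
    col=fr[150:230,u].sum(1); g=np.diff(col); i=np.argmax(g); pts.append((u,150+i+.5))
pts=np.array(pts); a,b=np.polyfit(*pts.T,1); e=np.abs(pts[:,1]-a*pts[:,0]-b); k=e<3; a,b=np.polyfit(*pts[k].T,1); print(a,b,k.sum(),len(k))
P=[onz(w,u,a*u+b,.072) for u in (40,608)]; d=P[0]-P[1]; print(P,np.degrees(np.arctan2(d[1],d[0]))-90,np.linalg.norm(d),(P[0]+P[1])/2)
E
```

```text
[0.40673974 0.12778573 0.12164013] [ 3.13900293  0.00619748 -0.1758946 ]
0.01468431994747768 188.42865740234166 38 38
[array([0.47834316, 0.27514399, 0.072     ]), array([ 0.41764503, -0.03920756,  0.072     ])] -10.928744343116634 0.3201580212638897 [0.4479941  0.11796822 0.072     ]
```

Call:
jog_arm:
  moves:
    - [[0,0,-25],[0,0,-0.2],0]
    - [[0,0,-50],[0,0,-0.2],0]
    - [[0,0,-70],[0,0,-0.2],0]
    - [[0,0,-83],[0,0,-0.2],0]
    - [[0,0,-83],[0,0,-0.2],0]

```text
time_s: 11.58
ee_pos: [0.4081, 0.128, 0.0409]
eef_rot: [3.141, 0.002, -0.194]
force: [0.1, -0.2, -0.2]
grip_width: 0.0005
```

Call:
jog_arm:
  moves:
    - [[7,-1.3,0],[0,0,0],0]
    - [[13,-2.5,0],[0,0,0],0]
    - [[19,-3.7,0],[0,0,0],0]
    - [[24,-4.6,0],[0,0,0],0]
    - [[28,-5.4,0],[0,0,0],0]

```text
time_s: 12.0
ee_pos: [0.4374, 0.1225, 0.0424]
eef_rot: [-3.141, -0.001, -0.195]
force: [-0.4, -0.1, -0.1]
grip_width: 0.0007
```

Call:
jog_arm:
  moves:
    - [[1.5,-0.3,0],[0,0,0],0]
    - [[3,-0.6,0],[0,0,0],0]
    - [[4.5,-0.9,0],[0,0,0],0]
    - [[6,-1.2,0],[0,0,0],0]
    - [[7.5,-1.4,0],[0,0,0],0]

```text
time_s: 12.42
ee_pos: [0.4432, 0.1211, 0.0417]
eef_rot: [3.141, 0.001, -0.195]
force: [-6.6, -0.5, 3.8]
grip_width: 0.0004
```

Call:
jog_arm:
  moves:
    - [[2,-0.4,0],[0,0,0],0]
    - [[4,-0.8,0],[0,0,0],0]
    - [[6,-1.2,0],[0,0,0],0]
    - [[8.5,-1.65,0],[0,0,0],0]
    - [[11,-2.1,0],[0,0,0],0]

```text
time_s: 12.83
ee_pos: [0.4542, 0.119, 0.0417]
eef_rot: [3.141, 0.002, -0.195]
force: [-5.8, -0.4, 5.3]
grip_width: 0.0005
```

Call:
jog_arm:
  moves:
    - [[2.5,-0.5,0],[0,0,0],0]
    - [[5,-1,0],[0,0,0],0]
    - [[7.5,-1.45,0],[0,0,0],0]
    - [[10,-1.9,0],[0,0,0],0]
    - [[12.5,-2.4,0],[0,0,0],0]

```text
time_s: 13.25
ee_pos: [0.4667, 0.1166, 0.0417]
eef_rot: [3.141, 0.002, -0.195]
force: [-5.3, 0.1, 4.1]
grip_width: 0.0004
```

Call:
jog_arm:
  moves:
    - [[2.5,-0.5,0],[0,0,0],0]
    - [[5,-1,0],[0,0,0],0]
    - [[7.5,-1.45,0],[0,0,0],0]
    - [[10,-1.9,0],[0,0,0],0]
    - [[12.5,-2.4,0],[0,0,0],0]

```text
time_s: 13.67
ee_pos: [0.4792, 0.1142, 0.0417]
eef_rot: [3.141, 0.002, -0.195]
force: [-5.5, 0.0, 3.3]
grip_width: 0.0001
```

Call:
jog_arm:
  moves:
    - [[2.5,-0.5,0],[0,0,0],0]
    - [[5,-1,0],[0,0,0],0]
    - [[7.5,-1.45,0],[0,0,0],0]
    - [[10,-1.9,0],[0,0,0],0]
    - [[12.5,-2.4,0],[0,0,0],0]

```text
time_s: 14.08
ee_pos: [0.4917, 0.1118, 0.0417]
eef_rot: [3.141, 0.002, -0.195]
force: [-4.5, 0.7, 4.0]
grip_width: 0.0009
```

```bash
python3 - <<'E'
from h import *
for n in ('scene',):
  c,o=snap(n,n+'9.png')
cv2.imwrite('pics/s9z.png',cv2.resize(cv2.imread('pics/scene9.png')[170:330,210:430],None,fx=3.6,fy=3.6,interpolation=cv2.INTER_CUBIC))
print(o['ee_pos'],o['eef_rot'],o['force'])
E
```

```text
[0.4917039  0.11176856 0.04170872] [ 3.14100382e+00  1.60969261e-03 -1.94609199e-01] [-4.49252891  0.67730883  3.95386658]
```

View pics/s9z.png

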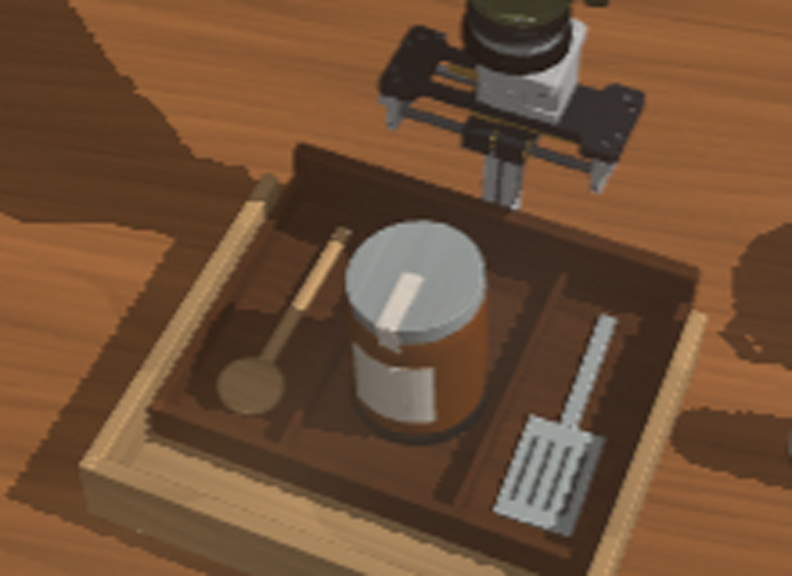

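The drawer slides in smoothly at about 5 N and the contents ride along. I'll continue, slowing towards the end.

Call:
jog_arm:
  moves:
    - [[2.5,-0.5,0],[0,0,0],0]
    - [[5,-1,0],[0,0,0],0]
    - [[7.5,-1.45,0],[0,0,0],0]
    - [[10,-1.9,0],[0,0,0],0]
    - [[12.5,-2.4,0],[0,0,0],0]

```text
time_s: 14.55
ee_pos: [0.5042, 0.1094, 0.0416]
eef_rot: [3.141, 0.001, -0.195]
force: [-5.3, -1.0, 3.7]
grip_width: 0.0004
```

Call:
jog_arm:
  moves:
    - [[2,-0.4,0],[0,0,0],0]
    - [[4,-0.8,0],[0,0,0],0]
    - [[6,-1.2,0],[0,0,0],0]
    - [[8,-1.55,0],[0,0,0],0]
    - [[9.5,-1.85,0],[0,0,0],0]

```text
time_s: 14.97
ee_pos: [0.5138, 0.1075, 0.0416]
eef_rot: [3.141, 0.001, -0.195]
force: [-4.8, 0.3, 3.3]
grip_width: 0.0004
```

Call:
jog_arm:
  moves:
    - [[1,-0.2,0],[0,0,0],0]
    - [[2,-0.4,0],[0,0,0],0]
    - [[3,-0.6,0],[0,0,0],0]
    - [[4,-0.8,0],[0,0,0],0]
    - [[5,-1,0],[0,0,0],0]

```text
time_s: 15.38
ee_pos: [0.5187, 0.1066, 0.0416]
eef_rot: [3.141, 0.001, -0.195]
force: [-5.3, -0.7, 3.3]
grip_width: 0.0006
```

Call:
jog_arm:
  moves:
    - [[1,-0.2,0],[0,0,0],0]
    - [[2,-0.4,0],[0,0,0],0]
    - [[3,-0.6,0],[0,0,0],0]
    - [[4,-0.8,0],[0,0,0],0]
    - [[5,-1,0],[0,0,0],0]

```text
time_s: 15.8
ee_pos: [0.5237, 0.1056, 0.0416]
eef_rot: [3.141, 0.001, -0.195]
force: [-5.2, 0.1, 2.9]
grip_width: 0.0004
```

Call:
jog_arm:
  moves:
    - [[1,-0.2,0],[0,0,0],0]
    - [[2,-0.4,0],[0,0,0],0]
    - [[3,-0.6,0],[0,0,0],0]
    - [[4,-0.8,0],[0,0,0],0]
    - [[5,-1,0],[0,0,0],0]

```text
time_s: 16.22
ee_pos: [0.5287, 0.1046, 0.0416]
eef_rot: [3.141, 0.001, -0.195]
force: [-4.9, 0.3, 3.3]
grip_width: 0.0005
```

Call:
jog_arm:
  moves:
    - [[1,-0.2,0],[0,0,0],0]
    - [[2,-0.4,0],[0,0,0],0]
    - [[3,-0.6,0],[0,0,0],0]
    - [[4,-0.8,0],[0,0,0],0]
    - [[5,-1,0],[0,0,0],0]

```text
time_s: 16.63
ee_pos: [0.5337, 0.1037, 0.0416]
eef_rot: [3.141, 0.001, -0.195]
force: [-4.6, 0.4, 2.9]
grip_width: 0.0005
```

Call:
jog_arm:
  moves:
    - [[1,-0.2,0],[0,0,0],0]
    - [[2,-0.4,0],[0,0,0],0]
    - [[3,-0.6,0],[0,0,0],0]

```text
time_s: 16.88
ee_pos: [0.5363, 0.1032, 0.0416]
eef_rot: [3.141, 0.003, -0.195]
force: [-15.3, 2.3, 12.1]
grip_width: 0.0005
```

Call:
jog_arm:
  moves:
    - [[0.4,-0.1,0],[0,0,0],0]
    - [[0.4,-0.1,0],[0,0,0],0]

```text
time_s: 17.05
ee_pos: [0.5362, 0.1032, 0.0416]
eef_rot: [3.141, 0.003, -0.195]
force: [-13.2, 1.9, 9.0]
grip_width: 0.0003
```

The drawer is against its stop: the force jumped and the position stopped. I'll back off and inspect.

Call:
jog_arm:
  moves:
    - [[-5,1,0],[0,0,0],0]
    - [[-20,4,0],[0,0,0],0]
    - [[-40,7.7,0],[0,0,0],0]
    - [[-50,9.6,20],[0,0,0],0]
    - [[-55,10.6,50],[0,0,0],0]

```text
time_s: 17.47
ee_pos: [0.48, 0.1135, 0.0901]
eef_rot: [3.14, 0.005, -0.194]
force: [-0.4, -0.3, 0.6]
grip_width: 0.0007
```

Call:
jog_arm:
  moves:
    - [[0,0,40],[0,0,0],0]
    - [[0,0,80],[0,0,0],0]
    - [[0,0,120],[0,0,0],0]
    - [[30,0,160],[0,0,0],0]
    - [[60,0,180],[0,0,0],0]

```text
time_s: 17.88
ee_pos: [0.5409, 0.1138, 0.2749]
eef_rot: [-3.14, -0.005, -0.194]
force: [0.5, 0.4, 0.4]
grip_width: 0.0003
```

Call:
jog_arm:
  moves:
    - [[20,-5,10],[0,0,0],0]
    - [[40,-10,20],[0,0,0],0]
    - [[60,-15,20],[0,0,0],0]
    - [[60,-15,20],[0,0,0],0]
    - [[60,-15,20],[0,0,0],0]

```text
time_s: 18.3
ee_pos: [0.601, 0.0983, 0.2894]
eef_rot: [3.141, 0.001, -0.195]
force: [0.2, 0.4, -0.3]
grip_width: 0.0003
```

```bash
python3 - <<'E'
from h import *
import pickle
D={}
for n in('scene','side','wrist'):
    c,o=snap(n,n+'10.png'); D[n]=(c,o)
pickle.dump(D,open('d10.pkl','wb'));print(o['ee_pos'],o['eef_rot'],o['force'])
def up(fr,x0,y0,x1,y1,s,fn): cv2.imwrite('pics/'+fn,cv2.resize(cv2.cvtColor(fr[y0:y1,x0:x1],cv2.COLOR_RGB2BGR),None,fx=s,fy=s,interpolation=cv2.INTER_CUBIC))
up(D['scene'][0]['frame'],200,180,420,345,3.6,'s10z.png')
up(c['frame'],100,0,540,320,1.8,'w10z.png')
E
```

```text
[0.6002226  0.09872244 0.29009023] [ 3.14151066e+00  3.75094420e-04 -1.94642554e-01] [-0.9499482   0.28369183 -0.26966388]
```

View pics/w10z.png

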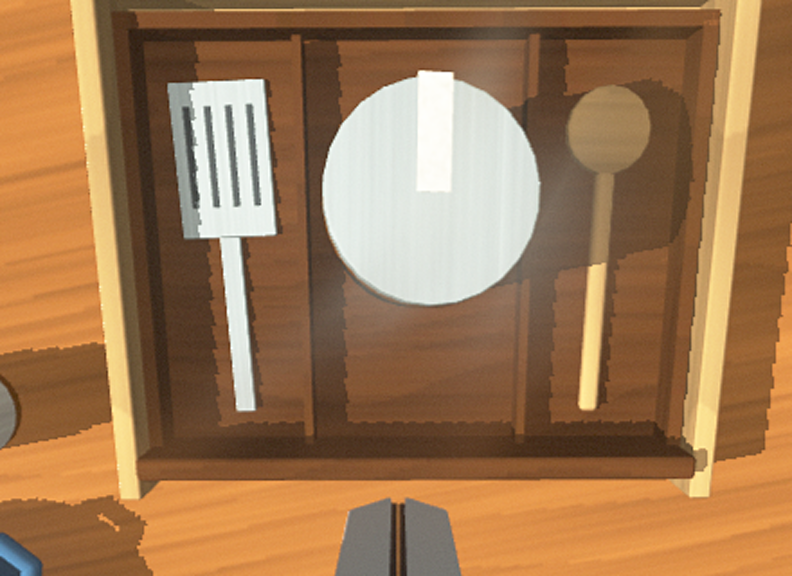

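View pics/s10z.png

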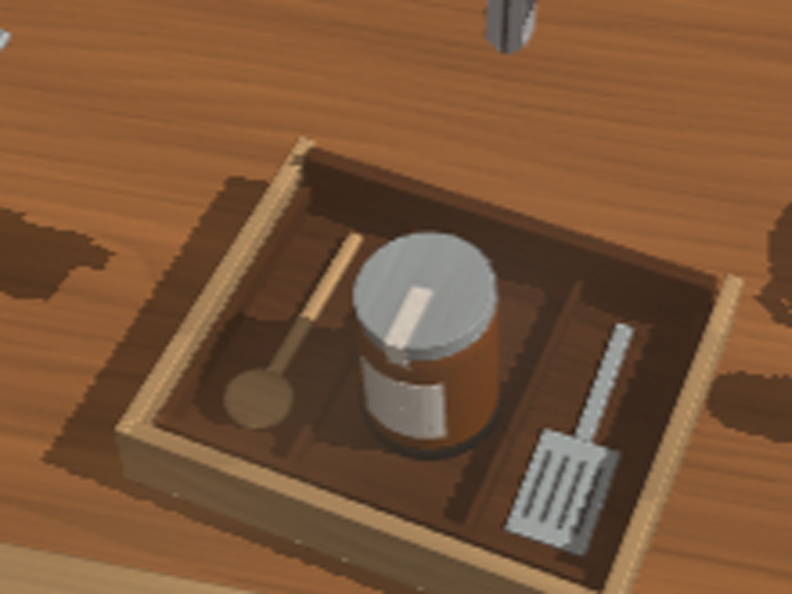

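View pics/side10.png

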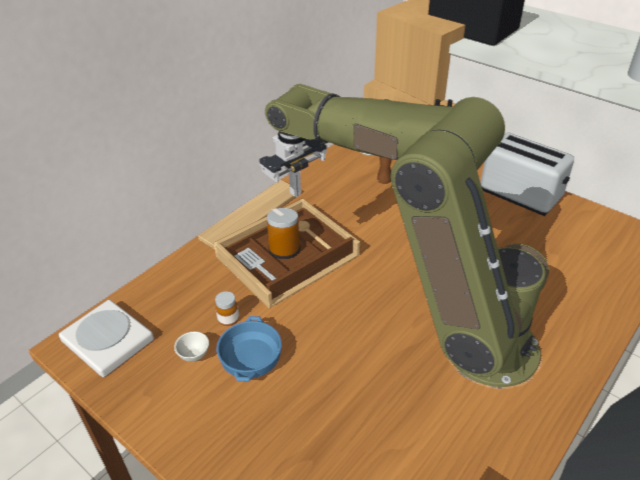

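The strip is upright in the home-aligned wrist view (417–453 px, beside the lid centre at 431). The drawer sits inside its frame and nothing else has moved. One last check of the board position before I hand in.

```bash
python3 - <<'E'
from h import *
import pickle
c,o=pickle.load(open('d10.pkl','rb'))['wrist']; w=cam(c,o)
Z=lambda a:(100+a[0]/1.8,a[1]/1.8)
h=np.array([np.cos(np.radians(-10.93)),np.sin(np.radians(-10.93))])
for a in ((140,478),(690,478)): p=onz(w,*Z(a),.072)[:2];print(p,'travel along home',(p-[.448,.118])@h)
print('tip face travel',(np.array([.5363,.1032])-[.448,.118])@h+.008)
p=onz(w,*Z((434.5,191)),.148)-onz(w,*Z((435.5,72)),.148);print('strip',np.degrees(np.arctan2(-p[1],-p[0])))
print(ctrl.hand_in())
E
```

```text
[0.57771144 0.252685  ] travel along home 0.10182084872441419
[ 0.51719229 -0.05453159] travel along home 0.1006507549799952
tip face travel 0.09750442147781188
strip -10.943762229560338
the job is handed in; nothing more can be done
None
```

The jar's label now faces the drawer's far end and the drawer is pushed home. I handed the job in after about 18 s, and no verdict was reported.

- **Turning:** I turned the jar clockwise by its lid with the closed fingertip in two strokes, with the drawer still out. The press on the lid was about 6.5 to 11 N in every reading, and some slipping in the first stroke was made up by the second.
- **Label direction:** The last wrist picture puts the seal strip at -10.9°, and the drawer's home direction was measured at -10.9°. An independent check from the label's edges in the scene view scattered from -5° to -11°, depending on where I took the jar's axis to be.
- **Drawer:** I pushed it in at about 5 N, at 12 to 30 mm/s and slowest at the end. At the stop the force rose to about 15 N along the push and the finger no longer advanced.
- **Travel check:** This one disagreed slightly. The fingertip gives 98 mm and the pictures give 101 mm, which is close to what a 2 mm calibration allows.
- **Other things:** In the last pictures the fish slice and spoon had only ridden along with the drawer. The other things I could see stood where they were; I did not measure them. The arm was clear of everything when I handed in.

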